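# Rock a jammed ball stud out of its test socket

## Task

The steel ball stud is jammed upright in the grey test socket, and pulling straight up will not bring it out. Rock it from side to side, against one brass shell and then against the other, until both shells have given way, then pull it out upwards and lower it ball first into the blue pot before letting go of it. The orange pot is not for it.

Things in the scene. Friction and masses are not known exactly. Their poses are not given: they have to be found in the camera images.
- stud: Loose steel ball stud, 125 mm long, 0.12 kg, upright in the socket. Origin at the lowest point of the ball, z axis along the stud to its threaded end. Ball 22 mm in diameter, cut off by a flat shoulder 20 mm up, then bright neck 14 mm in diameter up to 60 mm, dark round grip part 18 mm in diameter from 60 to 106 mm (take it here, about 88 mm up), thread 12 mm in diameter to 125 mm.
- socket: Test socket fixed to the bench: grey plate 80 x 140 x 10 mm (x by y) with a steel well and two brass half-shells round the stud's neck. Origin: centre of the plate's underside, z up. The stud stands on this axis, the bottom of its ball 10 mm and the ball's centre 21 mm up, and rocks about that centre along the socket's y only. Fingers best take it from the +x and -x sides.
- shells (a point): Point on the socket's axis at the shells' tops, 59 mm above the bench. They close over the ball's shoulder (3 mm of play), one at +y, one at -y; each slides out up to 8 mm (stiff, 10 N) and stays put. The ball passes when both are 5 mm out: the stud must lean 9 degrees each way; at 12 (17 mm sideways, 79 mm above the ball's centre) a shell is at its stop. With the tool kept vertical, go 22 mm.
- blue_pot: Blue round open pot fixed to the bench, 54 mm outside and 46 mm inside diameter, 60 mm high, inner floor 5 mm up, flange 72 mm wide. Origin: centre of its underside, z up. The stud may lean on its rim. An orange pot, otherwise the same, stands elsewhere; the two may have changed places.
Mind the look-alikes: they are no part of the job. What is shaped like the stud but green is not meant.

How it is judged (in metres and radians):
On the way:
1. the stud, still held, is lowered into the blue pot: its ball within 15 mm of the pot's axis sideways and at least 15 mm below the rim (horizontal distance between stud and blue_pot below 0.015 m and z of stud in the frame of blue_pot below 0.033 m and contact force between the fingers and stud above 0.5 N), for 0.1 s.
At the end, for the whole second after the job is handed in: The stud stands ball first on the floor of the blue pot (its lowest point within 20 mm of the pot's axis and less than 15 mm above the pot's underside, leaning less than 40 degrees from upright), at rest and released (horizontal distance between stud and blue_pot below 0.02 m and z of stud in the frame of blue_pot below 0.015 m and angle between stud's own z axis and vertical below 0.7 rad and linear speed of stud below 0.03 m/s and contact force between the fingers and stud below 0.1 N); the robot touches nothing.
It also fails if it takes over 38 s, if anything falls off the work surface, if the arm or the gripper's body presses on something with over 40 N, if the wrist force passes 120 N, or if a joint passes its speed limit or range.

## Robot

A 6-joint arm with a two-finger parallel gripper is mounted at the origin on a cart in front of the work surface, level with it; the furniture and walls round the work are solid. World frame = base frame: x ahead of the robot, y to its left, z up, the work surface at z = 0. Lengths are in mm, angles in rad, forces in N, time in s.
With the tool pointing down it reaches from about 350 to 775 mm from the base axis. Payload 7.3 kg.
Tool frame: the origin (TCP) lies at the centre of the arm's flange, where the gripper is bolted on; the fingertips stand 178 mm ahead of it and the grasp point (between the pads) lies 159 mm ahead of it; z points along the fingers, y is the direction in which the jaws open and shut (so a half turn about z gives the same grasp; the last joint's range is limited). The gripper opens to 92 mm and grips with 3 to 60 N. Pads are 19 mm wide; open, the fingers measure 130 mm over their backs; the gripper's body (75 mm by 190 mm) begins 47 mm behind the grasp point.
Start: joints at [-1.474, 0.342, 1.524, -0, 1.275, -0.146], TCP at [126.241, -509.599, 404.741] pointing down, gripper open.
Joint ranges: [-2.53, 2.53], [-0.77, 2.02], [0.04, 2.7], [-1, 4.14], [0.28, 2.66], [-3.11, 3.11]. Speed limits (rad/s): [2.57, 2.57, 3.14, 3.14, 3.14, 3.14].

## Interface

Orientations are given as [roll, pitch, yaw] about the fixed x, y, z axes, in that order (R = Rz(yaw) Ry(pitch) Rx(roll)).
In Python, from plant import get_obs, capture, close_job gives the robot as it stands. The module is installed in compiled form; this text tells all that it offers.
- The arm moves only by the shell command python3 -m pendant 'ROWS'. ROWS is JSON, a list of rows, each a list of 3 entries, a list of its own where there are three numbers: the shift along the tool's x, y, z in m, then the turn, a rotation vector about the tool's x, y, z in rad, then the finger opening in m, from 0 to 0.0918. In form: [[[tx, ty, tz], [wx, wy, wz], fingers], ...]. A call has 1 to 10 rows; each row is the pose to reach, as a shift and turn from the pose commanded when the call began, along the tool's axes at that moment; what a row does not reach only later rows make up. A row lasts 1/12 s, in which the tool goes at most 41.7 mm and 7.16 degrees, less where a joint would pass 70% of its speed; a pose out of reach is approached as far as the arm can. A call with a gripper value outside its range is refused whole. The fingers move at their own pace and stop on an object; the grip force is fixed at half the most. Time passes only in rows, so rows that repeat a pose let the fingers close. It gives the time, the measured TCP pose, the force and the opening at its end, in the units of the state.
- get_obs(): the state, without advancing time (a new reading comes with each control period).
- capture(name): name is "side" or "top"; returns a dict with "color" (480x640x3 uint8, red, green, blue), "mtx" (3x3 intrinsics, pixels), "dist" ([k1, k2, p1, p2, k3] as OpenCV has them; the pictures are not rectified), "rvec" (rotation vector, rad) and "tvec" (3), from world to camera coordinates, as OpenCV has them. Camera axes: x right, y down, z forward; pixel columns grow to the right and rows downward; lengths in mm; the calibration is good to about 2 mm. A picture is of the moment at which its call begins. There is no depth.
- close_job(): hands the job in, once; it reports no verdict.
The state is a dict: "time": time; "joint_positions": joint angles; "dq": joint speeds; "tau": joint torques, N m; "tool_pos": TCP position; "tcp_rot": TCP orientation; "contact_force": force on the tool from outside, world axes, zero at the start; "moment": the same for the moment, N m; "grip_width": finger opening in mm.
Only numpy, scipy, OpenCV 4.12 (cv2) and the standard library are available. Lean on these libraries where they do the work, as an engineer would, in place of code of your own. Each camera call takes 0.05 s, during which the arm holds its last target. There are 200 camera calls.

## Working session

There is one attempt and no reset: what is moved stays moved. The work goes in short steps, Python scripts to look and compute and a shell command to move; the robot and the scene stay as the last step left them, time stands still between calls to the robot, and variables do not carry over. Pictures are saved under pics/ and viewed, about 8 in all and at most 12, crops included, and the job is handed in when it is done.

```bash
mkdir -p pics; python3 - <<'E'
from plant import get_obs, capture
import cv2,pickle
print(get_obs())
for n in("top","side"):
    c=capture(n); cv2.imwrite(f"pics/{n}0.png",c["color"][:,:,::-1]); pickle.dump(c,open(n+".pkl","wb"))
    R=cv2.Rodrigues(c["rvec"])[0]; print(n,(-R.T@c["tvec"].reshape(3)).round(),R.round(2).tolist())
E
```

```text
{'time': 0.0, 'joint_positions': array([-1.47402618e+00,  3.42698488e-01,  1.52502366e+00,  4.22533175e-06,
        1.27539823e+00, -1.45999755e-01]), 'dq': array([-0.0003103 , -0.00085824,  0.00016506,  0.00080817, -0.00041394,
       -0.0011212 ]), 'tau': array([ 2.16293702e-03, -4.31240094e+01, -2.44220173e+01,  7.19896797e-02,
        5.60198107e-02, -1.26323630e-04]), 'tool_pos': array([ 126.21438366, -509.45694391,  404.05501834]), 'tcp_rot': array([-3.14008177e+00, -2.26253106e-04,  2.42768496e-01]), 'contact_force': array([-0.13859295,  0.40162845, -0.43015142]), 'moment': array([-0.01403608,  0.03329785, -0.00308996]), 'grip_width': 91.71320800237011}
top [ 392.   41. 1168.] [[-0.01, -1.0, 0.03], [-0.99, 0.0, -0.1], [0.1, -0.03, -0.99]]
side [500. 831. 384.] [[-1.0, 0.0, 0.02], [-0.02, 0.37, -0.93], [-0.01, -0.93, -0.37]]
```

View pics/top0.png

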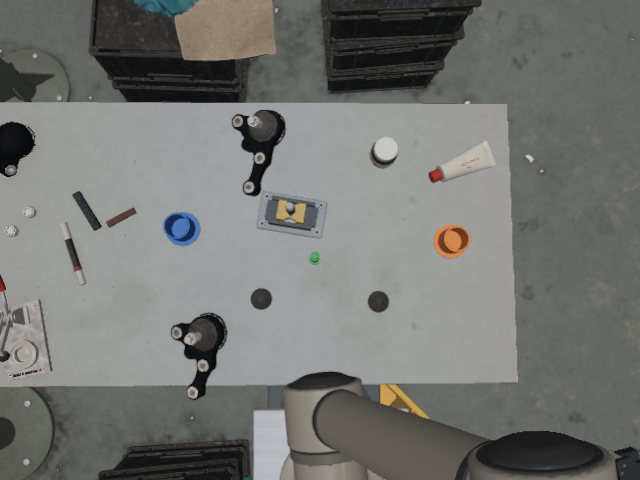

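View pics/side0.png

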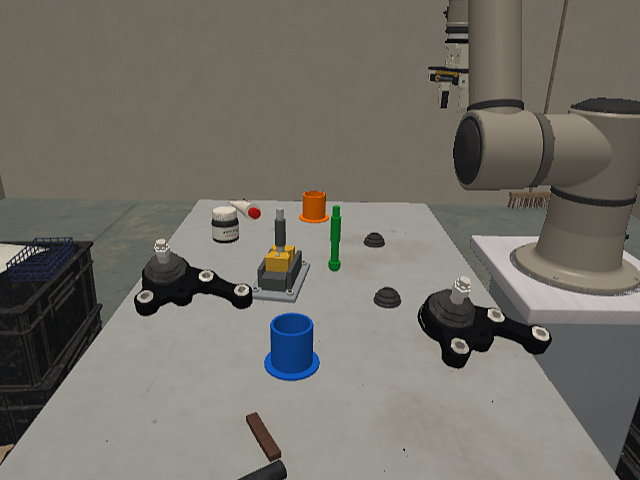

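Candidates for the stud are:
- The grey stud in the socket: top (291,207), side (280,235).
- The green look-alike: top (315,258), side (336,240).
- The pins of the two black ball joints: top (253,121) and (193,338).

By the description, the stud is the grey one in the socket. The blue pot is at top (182,229), side (291,350). The orange pot is at top (453,241). Next I check this in a close crop and measure.

```bash
cat > h.py <<'E'
import cv2,numpy as np,pickle
def ray(c,uv):
    n=cv2.undistortPoints(np.array(uv,float).reshape(-1,1,2),c["mtx"],np.array(c["dist"],float)).reshape(-1,2)
    R=cv2.Rodrigues(np.array(c["rvec"],float))[0]
    return -R.T@np.array(c["tvec"],float).reshape(3),(np.c_[n,np.ones(len(n))]@R)
def onz(c,uv,z):
    o,d=ray(c,uv); return o+d*((z-o[2])/d[:,2])[:,None]
def tri(c1,u1,c2,u2):
    o1,d1=ray(c1,u1);o2,d2=ray(c2,u2);d1=d1[0]/np.linalg.norm(d1[0]);d2=d2[0]/np.linalg.norm(d2[0])
    s=np.linalg.lstsq(np.c_[d1,-d2],o2-o1,rcond=None)[0]; a=o1+s[0]*d1;b=o2+s[1]*d2
    return (a+b)/2,np.linalg.norm(a-b)
E
python3 - <<'E'
from h import *
t=pickle.load(open("top.pkl","rb"));s=pickle.load(open("side.pkl","rb"))
def hsv(c): return cv2.cvtColor(c["color"],cv2.COLOR_RGB2HSV)
def comps(c,lo,hi,m=30):
    k=cv2.inRange(hsv(c),lo,hi); n,l,st,ce=cv2.connectedComponentsWithStats(k)
    return [(st[i].tolist(),l==i) for i in range(1,n) if st[i][4]>m]
for nm,lo,hi in(("blue",(105,120,60),(120,255,255)),("orange",(8,170,100),(16,255,255)),("green",(50,120,60),(75,255,255)),("brass",(18,120,100),(28,255,255))):
    for cn,c in(("top",t),("side",s)):
        for st,k in comps(c,lo,hi):
            print(nm,cn,st)
            if nm in("blue","orange") and cn=="top" and st[4]>300:
                p=cv2.findContours(k.astype(np.uint8),0,1)[0][0]; e=cv2.fitEllipse(p)
                print(e, "flange z60",onz(t,e[0],60).round(1),"z0",onz(t,e[0],3).round(1))
a=cv2.resize(t["color"][180:275,240:340],None,fx=5,fy=5,interpolation=2)
b=cv2.resize(s["color"][195:310,240:350],None,fx=4.13,fy=4.13,interpolation=2)[:475]
cv2.imwrite("pics/crop.png",np.hstack([cv2.resize(a,(400,475*400//500)),cv2.resize(b,(398,380))])[:,:,::-1])
cv2.imwrite("pics/crop.png",np.hstack([cv2.resize(t["color"][180:275,240:320],(400,475),interpolation=2),cv2.resize(s["color"][200:305,245:333],(398,475),interpolation=2)])[:,:,::-1])
E
```

```text
blue top [164, 213, 36, 33, 928]
((181.38037109375, 228.09861755371094), (31.684438705444336, 35.50863265991211), 108.1809310913086) flange z60 [[519.1 297.9  60. ]] z0 [[525.7 311.2   3. ]]
blue side [264, 313, 56, 68, 2876]
orange top [438, 229, 19, 25, 153]
orange top [450, 228, 18, 22, 162]
orange side [299, 191, 30, 32, 715]
green side [329, 206, 12, 65, 564]
brass top [380, 384, 49, 35, 662]
brass side [435, 70, 24, 7, 49]
brass side [265, 244, 30, 28, 541]
```

View pics/crop.png

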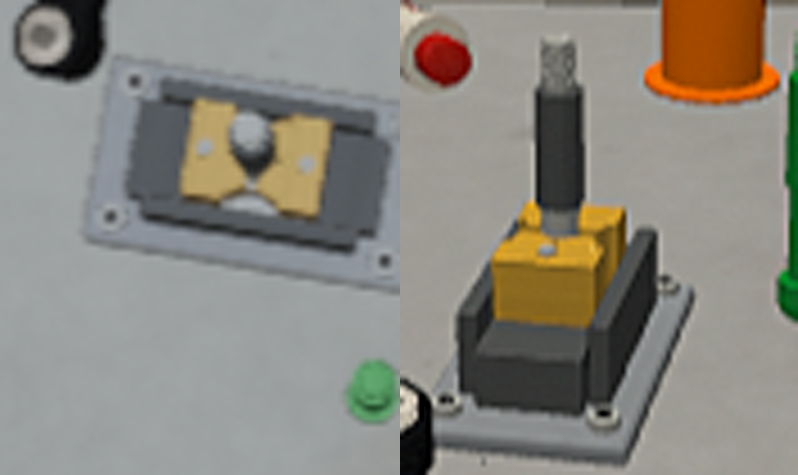

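The crop confirms it: a dark grip and grey thread stand in the brass shells. The stud's tip is at top (290,207), side (280,209). The green one stands apart. Next I measure the plate and the pot rim.

```bash
python3 - <<'E'
from h import *
t=pickle.load(open("top.pkl","rb"));s=pickle.load(open("side.pkl","rb"))
def z(c,x,y,w,h,W,H): return cv2.resize(c["color"][y:y+h,x:x+w],(W,H),interpolation=2)
a=z(t,250,185,80,60,400,300);b=z(t,155,205,53,40,398,300);c=z(s,255,305,80,80,300,300);d=z(s,245,200,66,40,498,300)
cv2.imwrite("pics/crop2.png",np.vstack([np.hstack([a,b]),np.hstack([c,d])])[:,:,::-1])
print("tip",tri(t,[290.2,206.6],s,[279.9,209]),onz(t,[290.2,206.6],135))
print("green base",onz(s,[335,268],4))
# plate silhouette in the top view
h=cv2.cvtColor(t["color"],cv2.COLOR_RGB2HSV)[185:245,250:335]
print(h[3:58:4,22].tolist())
E
```

```text
tip (array([552.04358946,  77.69243944, 131.44943448]), np.float64(1.5491918545794066)) [[550.7135184  77.5475784 135.       ]]
green base [[456.23967464  31.78210272   4.        ]]
[[96, 8, 162], [96, 9, 146], [103, 23, 99], [103, 22, 82], [104, 29, 96], [105, 27, 96], [105, 27, 95], [105, 27, 95], [105, 26, 97], [105, 26, 77], [107, 26, 154], [90, 8, 162], [96, 8, 162], [90, 6, 162]]
```

View pics/crop2.png

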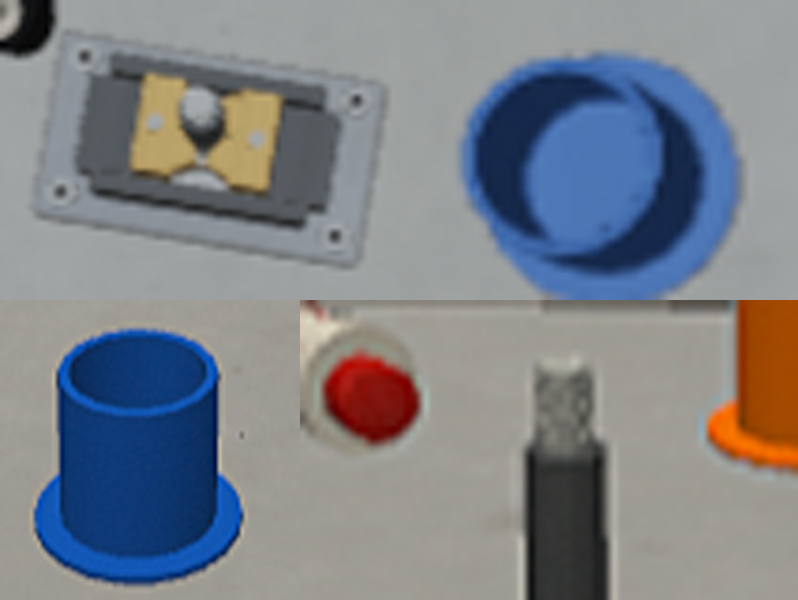

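```bash
python3 - <<'E'
from h import *
t=pickle.load(open("top.pkl","rb"));s=pickle.load(open("side.pkl","rb"))
k=np.array([(63,32),(387,84),(356,268),(36,217)])/5+[250,185]-.4
P=onz(t,k,10);print("plate",P.round(1).tolist(),P.mean(0).round(1))
for a,b in((0,1),(3,2),(3,0),(2,1)): d=P[b]-P[a];print(np.linalg.norm(d).round(1),np.degrees(np.arctan2(d[1],d[0])).round(1))
k=np.array([(84,56),(357,100),(335,237),(60,190)])/5+[250,185]-.4
P=onz(t,k,10);print("screws",P.mean(0).round(1))
for a,b in((0,1),(3,2),(3,0),(2,1)): d=P[b]-P[a];print(np.linalg.norm(d).round(1),np.degrees(np.arctan2(d[1],d[0])).round(1))
print("pot rim",onz(t,[176.9,226.2],60),tri(t,[176.9,226.2],s,[291.7,324.5]),onz(s,[291.7,324.5],60))
print("flange",onz(t,[183.2,227.9],4),onz(s,[292.1,362.5],4))
E
```

```text
plate [[603.4, 141.2, 10.0], [581.0, 4.2, 10.0], [502.8, 17.7, 10.0], [524.7, 152.0, 10.0]] [552.9  78.8  10. ]
138.8 -99.3
136.1 -99.3
79.4 -7.8
79.3 -9.8
screws [554.8  79.4  10. ]
116.8 -99.3
117.3 -99.9
57.9 -9.7
59.0 -9.3
pot rim [[522.96445059 306.96069262  60.        ]] (array([523.42191338, 307.97680039,  55.77151297]), np.float64(0.08621733090115087)) [[523.07733908 314.72521832  60.        ]]
flange [[525.96243108 307.14317515   4.        ]] [[522.58425424 315.79777155   4.        ]]
```

```bash
python3 -m pendant '[[[0.028,-0.023,0],[0,0,-0.058],0.06],[[0.055,-0.047,0],[0,0,-0.116],0.06],[[0.083,-0.070,0],[0,0,-0.174],0.06],[[0.111,-0.094,0],[0,0,-0.232],0.06],[[0.139,-0.117,0],[0,0,-0.29],0.06],[[0.166,-0.140,0],[0,0,-0.349],0.06],[[0.194,-0.164,0],[0,0,-0.407],0.06],[[0.222,-0.187,0],[0,0,-0.465],0.06],[[0.250,-0.211,0],[0,0,-0.523],0.06],[[0.277,-0.234,0],[0,0,-0.581],0.06]]'
```

```text
time: 0.93
tool_pos: [339.4, -214.1, 404.6]
tcp_rot: [-3.141, -0.0, 0.826]
contact_force: [1.0, -0.9, -0.3]
grip_width: 59.9
```

```bash
python3 -m pendant '[[[0.036,-0.0043,0.005],[0,0,-0.058],0.06],[[0.072,-0.0087,0.01],[0,0,-0.116],0.06],[[0.108,-0.013,0.015],[0,0,-0.174],0.06],[[0.144,-0.0174,0.02],[0,0,-0.232],0.06],[[0.18,-0.0217,0.025],[0,0,-0.29],0.06],[[0.216,-0.026,0.03],[0,0,-0.349],0.06],[[0.252,-0.0304,0.035],[0,0,-0.407],0.06],[[0.288,-0.0347,0.04],[0,0,-0.465],0.06],[[0.324,-0.039,0.045],[0,0,-0.523],0.06],[[0.3604,-0.0434,0.05],[0,0,-0.581],0.06]]' && python3 -m pendant '[[[0,0,0],[0,0,0],0.06],[[0,0,0],[0,0,0],0.06],[[0,0,0],[0,0,0],0.06]]'
python3 - <<'E'
from h import *
from plant import capture
a=capture("side");cv2.imwrite("pics/chk.png",cv2.resize(a["color"][80:330,160:420],(780,750*1))[0:750,:,::-1][:600])
E
```

```text
time: 1.77
tool_pos: [552.5, 79.8, 354.0]
tcp_rot: [-3.141, 0.0, 1.408]
contact_force: [0.9, -0.3, -0.5]
grip_width: 60.4
time: 2.02
tool_pos: [551.6, 78.0, 354.1]
tcp_rot: [-3.14, 0.001, 1.405]
contact_force: [-0.1, 0.1, 0.1]
grip_width: 60.1
```

View pics/chk.png

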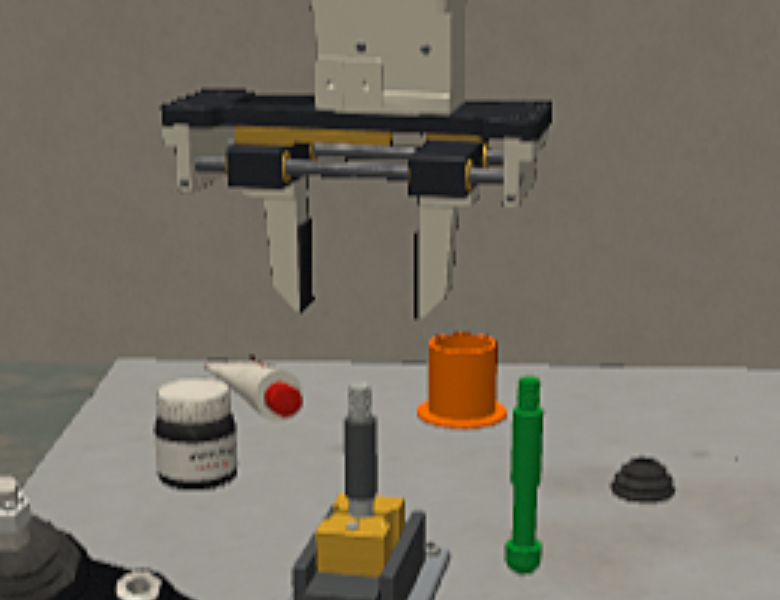

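The gripper's middle (359) lines up with the stud (359), so I descend and grip.

```bash
python3 -m pendant '[[[0,0,0.02],[0,0,0],0.06],[[0,0,0.04],[0,0,0],0.06],[[0,0,0.06],[0,0,0],0.06],[[0,0,0.075],[0,0,0],0.06],[[0,0,0.09],[0,0,0],0.06],[[0,0,0.097],[0,0,0],0.06],[[0,0,0.097],[0,0,0],0.06]]' && python3 -m pendant '[[[0,0,0],[0,0,0],0.03],[[0,0,0],[0,0,0],0.02],[[0,0,0],[0,0,0],0.01],[[0,0,0],[0,0,0],0.01],[[0,0,0],[0,0,0],0.01],[[0,0,0],[0,0,0],0.01]]'
```

```text
time: 2.65
tool_pos: [551.2, 77.0, 256.6]
tcp_rot: [-3.139, 0.001, 1.403]
contact_force: [0.3, -0.6, -0.4]
grip_width: 60.0
time: 3.15
tool_pos: [551.9, 78.1, 258.1]
tcp_rot: [3.141, -0.0, 1.405]
contact_force: [-0.2, -0.4, -0.6]
grip_width: 24.4
```

```bash
python3 -m pendant '[[[0,0,0],[0,0,0],0.01],[[0,0,0],[0,0,0],0.01],[[0,0,0],[0,0,0],0.01],[[0,0,0],[0,0,0],0.01]]'
```

```text
time: 3.48
tool_pos: [552.0, 78.1, 257.9]
tcp_rot: [3.141, -0.0, 1.405]
contact_force: [0.5, -0.6, 2.1]
grip_width: 17.2
```

Gripped. I rock with the tool tilting about the ball centre (237 mm ahead of the TCP), first towards tool +x, which is the socket's +y.

```bash
python3 -m pendant '[[[0.0059,0,0.0001],[0,-0.025,0],0.01],[[0.0118,0,0.0003],[0,-0.05,0],0.01],[[0.0178,0,0.0007],[0,-0.075,0],0.01],[[0.0237,0,0.0012],[0,-0.1,0],0.01],[[0.0296,0,0.0018],[0,-0.125,0],0.01],[[0.0354,0,0.0027],[0,-0.15,0],0.01],[[0.0413,0,0.0036],[0,-0.175,0],0.01],[[0.0471,0,0.0047],[0,-0.2,0],0.01],[[0.0471,0,0.0047],[0,-0.2,0],0.01],[[0.0471,0,0.0047],[0,-0.2,0],0.01]]'
python3 - <<'E'
from h import *
from plant import capture
a=capture("top")["color"][170:250,250:330];b=capture("side")["color"][190:310,230:330]
cv2.imwrite("pics/rock1.png",np.hstack([cv2.resize(a,(400,400)),cv2.resize(b,(400,400))])[:,:,::-1])
E
```

```text
time: 4.32
tool_pos: [560.0, 124.0, 253.6]
tcp_rot: [3.14, 0.202, 1.406]
contact_force: [0.2, -4.6, 4.2]
grip_width: 17.2
```

View pics/rock1.png

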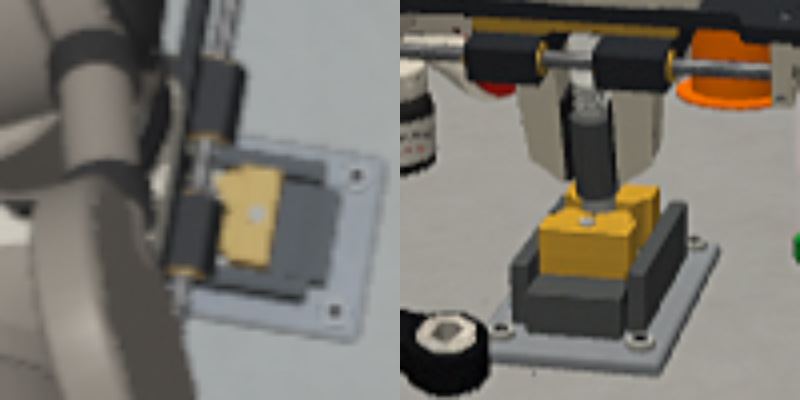

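The stud leans towards +y at 11.5°, with 4.6 N reaction. Now the other way.

```bash
python3 -m pendant '[[[-0.0095,0,0.0002],[0,0.04,0],0.01],[[-0.0189,0,0.0008],[0,0.08,0],0.01],[[-0.0284,0,0.0017],[0,0.12,0],0.01],[[-0.0378,0,0.003],[0,0.16,0],0.01],[[-0.0471,0,0.0047],[0,0.2,0],0.01],[[-0.0563,0,0.0068],[0,0.24,0],0.01],[[-0.0655,0,0.0092],[0,0.28,0],0.01],[[-0.0745,0,0.012],[0,0.32,0],0.01],[[-0.0835,0,0.0152],[0,0.36,0],0.01],[[-0.0923,0,0.0187],[0,0.4,0],0.01]]' && python3 -m pendant '[[[0,0,0],[0,0,0],0.01],[[0,0,0],[0,0,0],0.01],[[0,0,0],[0,0,0],0.01]]'
python3 - <<'E'
from h import *
from plant import capture
a=capture("top")["color"][170:250,250:330];b=capture("side")["color"][190:310,230:330]
cv2.imwrite("pics/rock2.png",np.hstack([cv2.resize(a,(400,400)),cv2.resize(b,(400,400))])[:,:,::-1])
E
```

```text
time: 5.25
tool_pos: [544.4, 32.2, 253.5]
tcp_rot: [3.14, -0.205, 1.404]
contact_force: [0.9, 6.7, 4.4]
grip_width: 17.5
time: 5.5
tool_pos: [544.5, 32.2, 253.4]
tcp_rot: [3.14, -0.202, 1.404]
contact_force: [1.4, 4.5, 2.4]
grip_width: 17.3
```

View pics/rock2.png

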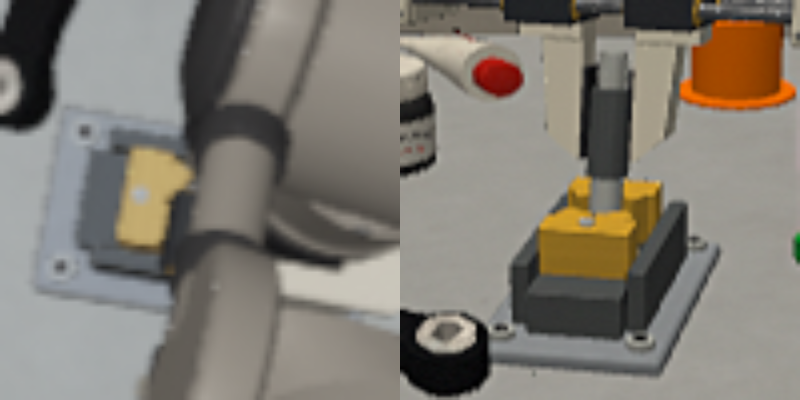

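Both lean the right way, and the +y shell has moved about 20 px in the crop (roughly 8 mm). I bring it upright, then pull up in small steps and watch the force.

```bash
python3 -m pendant '[[[0.0095,0,0.0002],[0,-0.04,0],0.01],[[0.0189,0,0.0008],[0,-0.08,0],0.01],[[0.0284,0,0.0017],[0,-0.12,0],0.01],[[0.0378,0,0.003],[0,-0.16,0],0.01],[[0.0471,0,0.0047],[0,-0.2,0],0.01],[[0.0471,0,0.0047],[0,-0.2,0],0.01]]' && python3 -m pendant '[[[0,0,-0.002],[0,0,0],0.01],[[0,0,-0.004],[0,0,0],0.01],[[0,0,-0.006],[0,0,0],0.01],[[0,0,-0.006],[0,0,0],0.01]]'
```

```text
time: 6.1
tool_pos: [552.0, 79.5, 257.7]
tcp_rot: [3.141, 0.002, 1.407]
contact_force: [0.3, -0.9, 2.9]
grip_width: 17.2
time: 6.43
tool_pos: [551.8, 77.4, 264.0]
tcp_rot: [-3.141, -0.0, 1.404]
contact_force: [-0.0, -0.6, -1.9]
grip_width: 17.2
```

It came free at −1.9 N. Lift 90 mm.

```bash
python3 -m pendant '[[[0,0,-0.008],[0,0,0],0.01],[[0,0,-0.016],[0,0,0],0.01],[[0,0,-0.026],[0,0,0],0.01],[[0,0,-0.038],[0,0,0],0.01],[[0,0,-0.05],[0,0,0],0.01],[[0,0,-0.062],[0,0,0],0.01],[[0,0,-0.074],[0,0,0],0.01],[[0,0,-0.084],[0,0,0],0.01],[[0,0,-0.09],[0,0,0],0.01],[[0,0,-0.09],[0,0,0],0.01]]'
python3 - <<'E'
from h import *
from plant import capture
b=capture("side")["color"]
cv2.imwrite("pics/lift.png",cv2.resize(b[90:310,180:400],(600,600))[:,:,::-1])
E
```

```text
time: 7.27
tool_pos: [552.1, 78.1, 355.7]
tcp_rot: [3.138, -0.0, 1.405]
contact_force: [0.6, -0.3, -1.3]
grip_width: 17.6
```

View pics/lift.png

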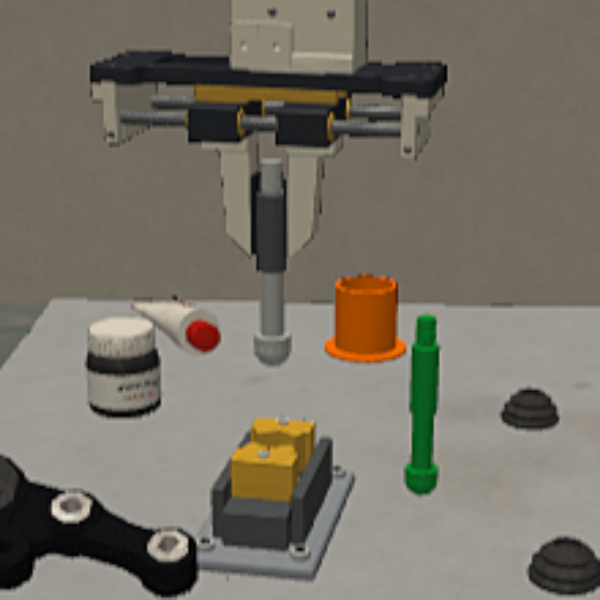

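The stud hangs straight in the grip, with the ball at crop (271,348). Now I move above the blue pot.

```bash
python3 -m pendant '[[[0.015,-0.0044,0],[0,0,0],0.01],[[0.045,-0.0133,0],[0,0,0],0.01],[[0.078,-0.023,0],[0,0,0],0.01],[[0.111,-0.0327,0],[0,0,0],0.01],[[0.144,-0.0424,0],[0,0,0],0.01],[[0.177,-0.0521,0],[0,0,0],0.01],[[0.205,-0.0604,0],[0,0,0],0.01],[[0.2227,-0.0656,0],[0,0,0],0.01],[[0.2227,-0.0656,0],[0,0,0],0.01],[[0.2227,-0.0656,0],[0,0,0],0.01]]'
python3 - <<'E'
from h import *
from plant import capture
c=capture("side");pickle.dump(c,open("side2.pkl","wb"));b=c["color"];a=capture("top")["color"]
cv2.imwrite("pics/over.png",np.hstack([cv2.resize(b[190:390,220:370],(450,600)),cv2.resize(a[170:290,120:190],(350,600))])[:,:,::-1])
E
```

```text
time: 8.15
tool_pos: [523.5, 309.3, 352.6]
tcp_rot: [-3.14, 0.001, 1.407]
contact_force: [-0.2, -0.7, -1.5]
grip_width: 17.3
```

View pics/over.png

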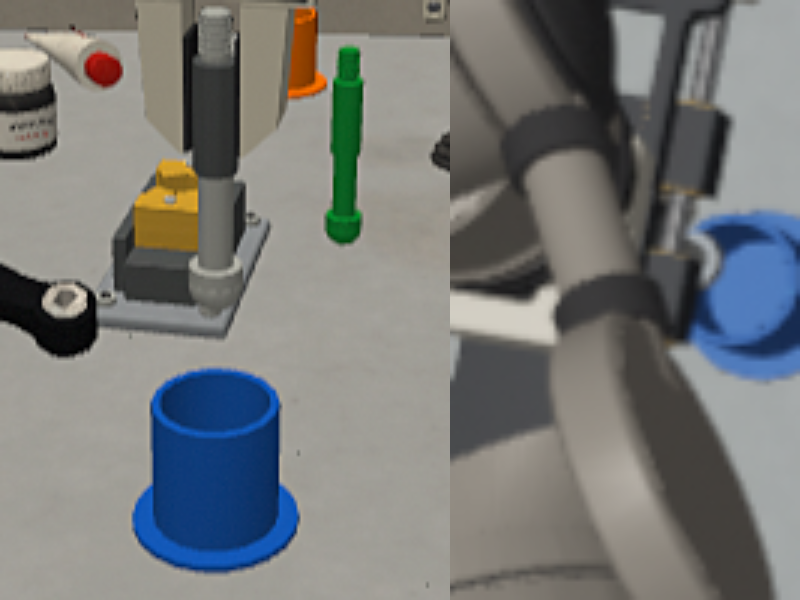

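```bash
python3 - <<'E'
from h import *
s=pickle.load(open("side2.pkl","rb"))
for v in(283,286): print(onz(s,[291.5,v/3+190],352.6-247+11))
E
```

```text
[[523.19619464 315.90384782 116.6       ]]
[[523.08194706 318.48035558 116.6       ]]
```

In the same camera the ball is about 2 mm from the pot axis, well within the 12 mm of clearance. Lower, watching the force.

```bash
python3 -m pendant '[[[0,0,0.01],[0,0,0],0.01],[[0,0,0.022],[0,0,0],0.01],[[0,0,0.034],[0,0,0],0.01],[[0,0,0.045],[0,0,0],0.01],[[0,0,0.055],[0,0,0],0.01],[[0,0,0.064],[0,0,0],0.01],[[0,0,0.072],[0,0,0],0.01],[[0,0,0.080],[0,0,0],0.01],[[0,0,0.085],[0,0,0],0.01],[[0,0,0.085],[0,0,0],0.01]]' && python3 -m pendant '[[[0,0,0.004],[0,0,0],0.01],[[0,0,0.008],[0,0,0],0.01],[[0,0,0.012],[0,0,0],0.01],[[0,0,0.012],[0,0,0],0.01],[[0,0,0.012],[0,0,0],0.01]]'
```

```text
time: 9.08
tool_pos: [523.7, 308.4, 267.4]
tcp_rot: [-3.14, 0.001, 1.405]
contact_force: [-0.2, -0.4, -1.3]
grip_width: 17.8
time: 9.5
tool_pos: [523.9, 308.6, 256.5]
tcp_rot: [-3.141, 0.0, 1.405]
contact_force: [0.2, 0.1, -1.1]
grip_width: 17.4
```

```bash
python3 -m pendant '[[[0,0,0.001],[0,0,0],0.01],[[0,0,0.002],[0,0,0],0.01],[[0,0,0.003],[0,0,0],0.01],[[0,0,0.003],[0,0,0],0.01],[[0,0,0.003],[0,0,0],0.01]]' 
python3 - <<'E'
from h import *
from plant import capture
b=capture("side")["color"]
cv2.imwrite("pics/in.png",cv2.resize(b[190:390,220:370],(450,600))[:,:,::-1])
E
```

```text
time: 9.92
tool_pos: [524.0, 308.5, 253.7]
tcp_rot: [3.142, 0.0, 1.405]
contact_force: [-0.7, 0.3, -1.3]
grip_width: 17.5
```

View pics/in.png

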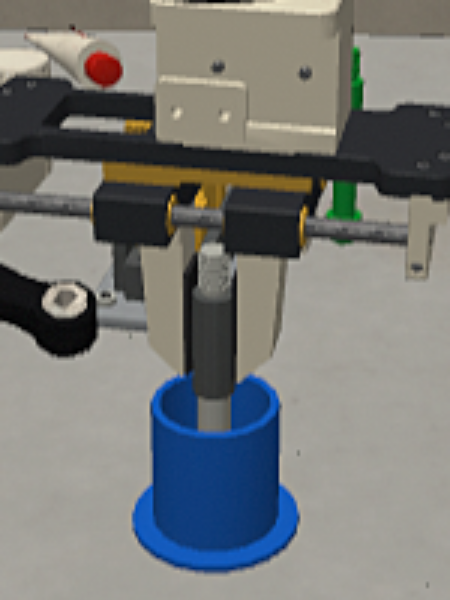

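The stud is in the blue pot and almost on its floor. I release it fully, then retreat straight up.

```bash
python3 -m pendant '[[[0,0,0],[0,0,0],0.03],[[0,0,0],[0,0,0],0.05],[[0,0,0],[0,0,0],0.07],[[0,0,0],[0,0,0],0.09],[[0,0,0],[0,0,0],0.09],[[0,0,0],[0,0,0],0.09],[[0,0,0],[0,0,0],0.09],[[0,0,0],[0,0,0],0.09],[[0,0,0],[0,0,0],0.09],[[0,0,0],[0,0,0],0.09]]' && python3 -m pendant '[[[0,0,-0.01],[0,0,0],0.09],[[0,0,-0.025],[0,0,0],0.09],[[0,0,-0.045],[0,0,0],0.09],[[0,0,-0.065],[0,0,0],0.09],[[0,0,-0.085],[0,0,0],0.09],[[0,0,-0.105],[0,0,0],0.09],[[0,0,-0.125],[0,0,0],0.09],[[0,0,-0.14],[0,0,0],0.09],[[0,0,-0.15],[0,0,0],0.09],[[0,0,-0.15],[0,0,0],0.09]]'
python3 - <<'E'
from h import *
from plant import capture
b=capture("side")["color"]
cv2.imwrite("pics/end.png",cv2.resize(b[190:390,220:370],(450,600))[:,:,::-1])
E
```

```text
time: 10.8
tool_pos: [524.0, 308.5, 253.7]
tcp_rot: [3.142, 0.0, 1.405]
contact_force: [-0.5, 0.5, 0.1]
grip_width: 79.6
time: 11.63
tool_pos: [524.1, 308.6, 406.8]
tcp_rot: [3.137, -0.003, 1.405]
contact_force: [0.7, 0.4, -0.3]
grip_width: 90.4
```

View pics/end.png

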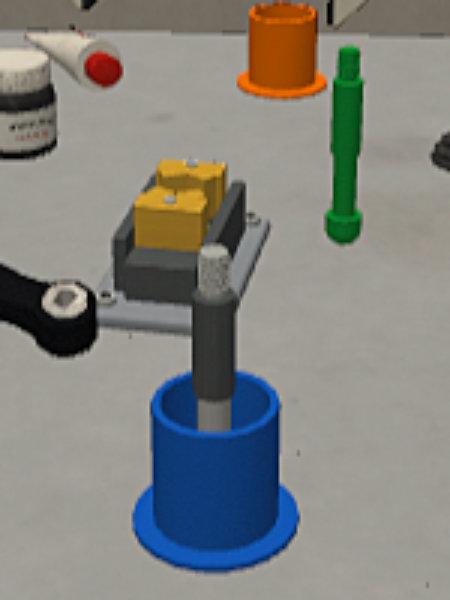

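It stands upright in the blue pot, thread top at (215,250). I wait a little and check that it is at rest.

```bash
R='x'; python3 - <<'E'
from plant import capture
import numpy as np
np.save("b.npy",capture("side")["color"])
E
python3 -m pendant '[[[0,0,0],[0,0,0],0.09],[[0,0,0],[0,0,0],0.09],[[0,0,0],[0,0,0],0.09],[[0,0,0],[0,0,0],0.09],[[0,0,0],[0,0,0],0.09],[[0,0,0],[0,0,0],0.09],[[0,0,0],[0,0,0],0.09],[[0,0,0],[0,0,0],0.09],[[0,0,0],[0,0,0],0.09],[[0,0,0],[0,0,0],0.09]]'
python3 -m pendant '[[[0,0,0],[0,0,0],0.09],[[0,0,0],[0,0,0],0.09],[[0,0,0],[0,0,0],0.09],[[0,0,0],[0,0,0],0.09],[[0,0,0],[0,0,0],0.09],[[0,0,0],[0,0,0],0.09],[[0,0,0],[0,0,0],0.09],[[0,0,0],[0,0,0],0.09],[[0,0,0],[0,0,0],0.09],[[0,0,0],[0,0,0],0.09]]'
python3 - <<'E'
from plant import capture
import numpy as np,cv2
b=capture("side")["color"];a=np.load("b.npy")
d=np.abs(b.astype(int)-a)[260:390,260:330].max(2);print((d>25).sum(),d.max())
cv2.imwrite("pics/end2.png",cv2.resize(b[190:390,220:370],(450,600))[:,:,::-1])
E
```

```text
time: 12.57
tool_pos: [524.0, 308.5, 403.8]
tcp_rot: [3.142, 0.0, 1.405]
contact_force: [-0.0, -0.0, -0.1]
grip_width: 89.5
time: 13.4
tool_pos: [524.0, 308.6, 403.7]
tcp_rot: [-3.142, 0.0, 1.405]
contact_force: [-0.1, -0.2, -0.8]
grip_width: 90.1
0 10
```

```bash
python3 -c "
from plant import close_job; print(close_job())"
```

```text
the job is handed in; nothing more can be done
None
```

The stud is out of the socket and standing ball first in the blue pot, and the job was handed in at about 13.5 s of the 38 s allowed.

**What I did:** I gripped the stud by its dark part and rocked it 11.5° each way about the ball centre; the highest force reading was about 7 N. It then pulled free with only about 2 N, so both shells had given way. I lowered it into the blue pot while held, to an estimated 6 mm above the pot's underside, then let go and backed off upwards.

**Last checks:**
- **Position:** the final picture shows the stud upright in the blue pot. Before lowering, the ball was within about 2 mm of the pot's axis in the side view.
- **At rest:** side pictures taken about 1.7 s apart showed no change around the pot.
- **Released:** the gripper was open 90 mm, about 150 mm above the release height, with near-zero force.

**Disagreements and gaps:**
- The side camera put the pot about 8 mm further along y than the top camera, and heights worked out from both came out about 4 mm low. I used mainly the top view for position; 12 mm of clearance covered the difference.
- I did not see the force rise as the ball touched the floor. The final height comes from the arm's position, not from a felt contact.

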